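# Start a loaded bench centrifuge

## Task

The blood tubes are loaded and the centrifuge has to be started, all by pressing with the closed fingertips; nothing is to be picked up. First switch it on by pressing down the raised far end of the black rocker at the right of its key panel until the rocker has tipped right over (the lid lock works only with the power on); then push the open lid down until its catch snaps in and it stays fully shut by itself; only then press the round start key all the way in, keep it there for about half a second and let it come up again. Do not press the square stop key beside it, do not lift the lid any higher, and leave everything that stands around where it is.

Things in the scene. Friction and masses are not known exactly. Their poses are not given: they have to be found in the camera images.
- centrifuge: Small white bench centrifuge, fixed to the trolley: base 260 x 200 mm, 78 high, sloping grey key panel in front, behind it a round bowl (176 mm wide, rim 125 mm high, middle at x = +30 mm) with a round lid hinged at the back. Origin: centre of the underside; x points from the panel to the hinge (away from the robot), y left, z up; turned by up to 0.25 rad either way.
- panel_mid (a point): Middle of the key panel's face, 88 mm high, 98 mm in front of the centrifuge's origin. Its x axis lies in the face towards the lid (the face rises that way by 0.15 rad), y left. The panel is 64 mm deep, 186 wide. On its middle line from left to right: dark display, round start key (y = +26 mm), square stop key (-18), black rocker (-66).
- rocker (a joint): Black mains rocker, 36 mm long (along x), 23 wide, pivoting in its middle about the centrifuge's y. 0 rad = off: the far end (towards the lid) stands up about 9 mm over the panel. 0.36 rad, at its stop = on, far end down (on counts from 0.30); its top is then about level. It takes some 2 N at the far end and stays where it is left.
- rocker_raised_end (a point): Point on the top face of the rocker, 14 mm from the pivot towards its raised far end: press here, straight down; this point goes down about 5 mm from off to on. Turns with the rocker.
- lid (a joint): Lid angle, rad: 0 = shut, grows as it opens; starts at 0.5 to 0.8, held by friction. Let go below 0.3 without the catch, a spring raises it again. Pushing at the front takes about 2 N, from 0.1 on up to 6 N until the sprung catch snaps in at about 0. The firm stop is at -0.015 (2.5 mm lower at the front): push to the stop; caught and released it rests near 0.005.
- lid_push (a point): Point on the lid's outer face in the middle, 22 mm behind the round front edge: a good place to push. Moves with the lid; z = the lid's outward normal. In the shut lid it lies 163 mm in front of the hinge axis and 16.5 mm above it. The face is nearly flat; a 40 mm wide tab sticks out 10 mm from the front edge.
- lid_hinge (a point): Middle of the lid's hinge axis, 127 mm high, at the back of the centrifuge (124 mm behind its origin); the axis runs along the centrifuge's y. The shut lid lies from 3 to 195 mm in front of it, its top at most 145 mm high.
- start_key (a joint): Start key travel, m: 0 = up, 0.004 = fully in (pressed counts from 0.003). Springs back; about 2 N to start and 4 N fully in. It moves at right angles to the sloping panel; pressing straight down works.
- start_key_top (a point): Centre of the top face of the round white start key, 23 mm wide, 7 mm proud of the panel, with a small dark triangle on it.
- stop_key (a joint): Stop key travel, m: 0 = up, 0.004 = fully in. Not to be pressed.
- stop_key_top (a point): Centre of the top face of the square white stop key, 17 mm, 7 mm proud of the panel, 44 mm to the right of the start key; small dark square on it.
- kidney_dish: kidney dish, stainless steel, 208 x 110 mm, 36 high, at the left front of the trolley; origin: centre of its underside. Bystander: not to be moved
- blue_cap_bottle: clear bottle with a dark blue cap, 27 mm wide, 48 high, standing in the strip between robot and centrifuge; origin: centre of its underside. Bystander: not to be moved
- white_cap_bottle: brown glass bottle with a white cap, 23 mm wide, 36 high, standing in the same strip; origin: centre of its underside. Bystander: not to be moved
- cup: clear medicine cup, 36 mm wide, 35 high, standing in the same strip; origin: centre of its underside. Bystander: not to be moved
- forceps: flat steel forceps, 132 x 19 mm, 8 high, lying across the front of the trolley; origin: centre of its underside. Bystander: not to be moved
- notepad: small notepad, 106 x 76 mm, 10 high, at the right front; origin: centre of its underside. Bystander: not to be moved
- carton: medicine carton, white with a red end, 90 x 48 mm, 58 high, on the right; origin: centre of its underside. Bystander: not to be moved
- oximeter: finger pulse oximeter, 60 x 34 mm, 34 high, standing in the front strip, right of the forceps; origin: centre of its underside. Bystander: not to be moved

How it is judged:
By the outcome, as a careful person would: the job done as asked, in the order asked, and still so for the second after the job is handed in, with the robot touching nothing.
It also fails if it takes over 48 s, if anything falls off the work surface, if the arm or the gripper's body presses on something with over 40 N, if the wrist force passes 120 N, or if a joint passes its speed limit or range.

## Robot

A 7-joint arm with a two-finger parallel gripper is mounted at the origin on a cart in front of the work surface, level with it; the furniture and walls round the work are solid. World frame = base frame: x ahead of the robot, y to its left, z up, the work surface at z = 0. Lengths are in mm, angles in rad, forces in N, time in s.
With the tool pointing down it reaches from about 400 to 900 mm from the base axis. Payload 5.6 kg.
Tool frame: the origin (TCP) lies midway between the tips of the shut fingers; the grasp point (between the pads) lies 19 mm behind it; z points along the fingers, y is the line along which they close (so a half turn about z gives the same grasp; the last joint's range is limited). The gripper opens to 92 mm and grips with 3 to 60 N. Pads are 20 mm wide; open, the fingers measure 128 mm over their backs; the gripper's body (75 mm by 189 mm) begins 69 mm behind the grasp point.
Start: joints at [1.21, 0.468, -0.012, 1.603, 0.006, 1.071, -0.056], TCP at [203.068, -617.473, 187.192] pointing down, gripper open.
Joint ranges: [-2.53, 2.53], [-0.31, 2.02], [-1.57, 1.55], [0.28, 2.44], [-1.29, 4.43], [0.15, 1.84], [-2.92, 2.92]. Speed limits (rad/s): [2.57, 2.57, 3.14, 3.14, 3.14, 3.14, 3.14].

## Interface

Orientations are given as a rotation vector (axis times angle).
In Python, from cell import robot, grip, kin, viewer gives the robot as it stands. Calls block until the motion is done:
- robot.movep(position, orientation): joint-space move of the TCP to a pose.
- robot.servo_line(position, feed=150, rotation=None): straight line of the TCP; rotation=None keeps the orientation; feed is the mean speed in mm/s.
- robot.goto_joints(angles): joint-space move.
- grip(opening, newtons=None): opening from 0.0 (shut) to 1.0 (fully open); newtons is the grip in N (None keeps the last); returns when the fingers have stopped.
- robot.hold(seconds).
- kin.ik(position, orientation): joint angles nearest the present ones, or None.
- robot.observe(): the state.
- viewer.read_camera(name): name is "scene" or "top"; returns the picture (480x640x3 uint8, red, green, blue); there is no depth.
- viewer.camera_info(name): a dict with "camera_matrix" (3x3 intrinsics, pixels), "R" (3x3) and "t" (3): a world point X has camera coordinates R X + t. Camera axes: x right, y down, z forward; pixel columns grow to the right and rows downward; lengths in mm; the calibration is good to about 2 mm. A picture is of the moment at which its call begins. camera_info takes no time and is no camera call.
A pose or a line that the arm cannot do raises robot.IKError and nothing moves.
- robot.job_done(): hands the job in; it is judged then, once.
Trained networks look in the newest picture that a camera, given by its name, has taken for a name from the list of things; names that differ only in an ending like _2 or _b are one class to them, and where a whole thing is asked for, a point or a joint stands for the part that bears it (a point fixed in the world has none). Each returns a list of dicts, best first, with "confidence" (0 to 1); they miss things now and then, are a little off and sometimes report something else, mostly with a low value. They report only what shows in the picture. A call takes as long as a camera call.
- viewer.silhouettes(name, camera): "mask" (480x640 bool, what is visible of it).
- viewer.pinpoint(name, camera): "at" ([x, y, z] in mm, in the coordinates of the camera as it stood for that picture, good to about 4 mm: a listed point, or the origin of a listed thing).
The state is a dict: "t": time; "joints": joint angles; "joint_velocities": joint speeds; "joint_torque": joint torques, N m; "tcp_pos": TCP position; "tcp_rot": TCP orientation; "contact_force": force on the tool from outside, world axes, zero at the start; "wrist_torque": the same for the moment, N m; "grip_width": opening from 0.0 (shut) to 1.0 (fully open); "grip_force": force on a finger pad.
Only numpy, scipy, OpenCV 4.12 (cv2) and the standard library are available. Lean on these libraries where they do the work, as an engineer would, in place of code of your own. Each camera call takes 0.05 s, during which the arm holds its last target. There are 200 camera calls.

## Working session

There is one attempt and no reset: what is moved stays moved. The work goes in short steps, each a Python script; the robot and the scene stay as the last script left them, time stands still between calls to the robot, and variables do not carry over. Pictures are saved under pics/ and viewed, at most 10 in all, crops included, and the job is handed in when it is done.

```bash
mkdir -p pics; ls; cat > h.py <<'E'
import numpy as np, cv2
from cell import robot, grip, kin, viewer
def w(cam,p):
    i=viewer.camera_info(cam); return np.array(i["R"]).T@(np.array(p)-np.array(i["t"]))
def px(cam,X):
    i=viewer.camera_info(cam); c=np.array(i["R"])@np.array(X)+np.array(i["t"]); q=np.array(i["camera_matrix"])@c; return q[:2]/q[2]
def snap(cam,name=None):
    im=viewer.read_camera(cam)
    if name: cv2.imwrite("pics/"+name,cv2.cvtColor(im,cv2.COLOR_RGB2BGR))
    return im
E
python3 - <<'E'
from h import *
np.set_printoptions(precision=1,suppress=True)
for cam in("scene","top"):
    snap(cam,cam+"0.png")
    for n in ["centrifuge","panel_mid","rocker_raised_end","lid_push","lid_hinge","start_key_top","stop_key_top","blue_cap_bottle","white_cap_bottle","cup","carton"]:
        r=viewer.pinpoint(n,cam)[:2]
        print(cam,n,[(w(cam,d["at"]),round(d["confidence"],2),px(cam,w(cam,d["at"]))) for d in r])
o=robot.observe();print(o["t"],o["tcp_rot"],o["grip_width"])
E
```

```text
pics
scene centrifuge [(array([567.8,  35.2,  -1.3]), 0.73, array([297.5, 279.8]))]
scene panel_mid [(array([473. ,  49.2,  85. ]), 0.97, array([314.7, 277.5]))]
scene rocker_raised_end [(array([474.5, -15.2,  98.5]), 0.73, array([343.5, 260.4]))]
scene lid_push [(array([565. ,  39.7, 223.8]), 0.72, array([294.3, 190. ])), (array([ 401.2, -277.1,    2.1]), 0.45, array([464.1, 275. ]))]
scene lid_hinge [(array([368.8, 167.7,  -0.8]), 0.56, array([285.7, 371.6])), (array([450.3, 280. ,   0.1]), 0.48, array([207.3, 364.9]))]
scene start_key_top [(array([476.6,  76.3,  97. ]), 0.62, array([301. , 276.4]))]
scene stop_key_top [(array([472.1,  29.5,  97. ]), 0.56, array([324. , 269.5]))]
scene blue_cap_bottle [(array([372.1, 113.8,   0.3]), 0.69, array([311.6, 357.7])), (array([475.8,  48.1,  86.5]), 0.6, array([314.4, 275.8]))]
scene white_cap_bottle []
scene cup [(array([371.4,  28.6,   2.6]), 0.89, array([351.7, 338.9]))]
scene carton [(array([ 508.4, -290.5,    2.3]), 0.57, array([435.9, 245.8]))]
top centrifuge [(array([570.8,  33.5,   3.2]), 0.56, array([306.8, 225.1])), (array([473.
[... 292 characters left out ...]
87.4]), 0.68, array([298. , 268.4]))]
top lid_push []
top lid_hinge [(array([693.9,  17.4, 128. ]), 0.84, array([314.7, 159.5]))]
top start_key_top [(array([477.6,  73.4,  98. ]), 0.44, array([284.9, 267.6]))]
top stop_key_top [(array([470.7,  32. ,  94.8]), 0.58, array([305.3, 271.4]))]
top blue_cap_bottle [(array([366.3, 112.8,   0.2]), 0.69, array([268.6, 317.4]))]
top white_cap_bottle [(array([367.7, 166.8,   0.7]), 0.51, array([243.9, 316.3]))]
top cup [(array([368.4,  34.8,   5.8]), 0.69, array([304.1, 317.5]))]
top carton [(array([ 507.6, -291.4,   -1. ]), 0.63, array([453.2, 256.9])), (array([565.9,  32.5, 225.9]), 0.57, array([304.2, 220. ]))]
1.2 [ 3.1  0.5 -0. ] 0.9995970293010069
```

```bash
python3 - <<'E'
import cv2,numpy as np
a=cv2.imread("pics/scene0.png")[130:380,180:480];b=cv2.imread("pics/top0.png")[120:370,160:460]
cv2.imwrite("pics/c0.png",np.hstack([cv2.resize(i,(400,333),interpolation=3) for i in(a,b)]))
E
```

```text
(no output)
```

View pics/c0.png

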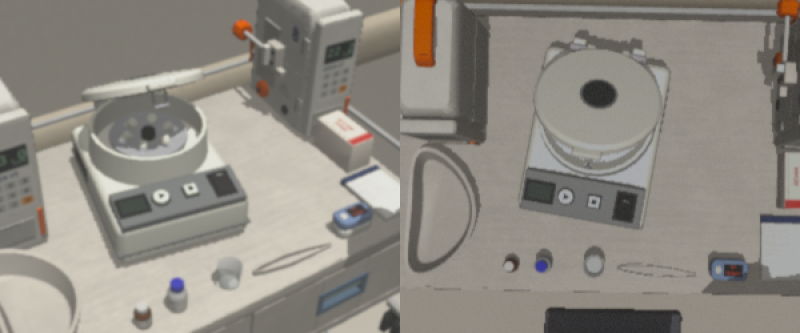

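View pics/scene0.png

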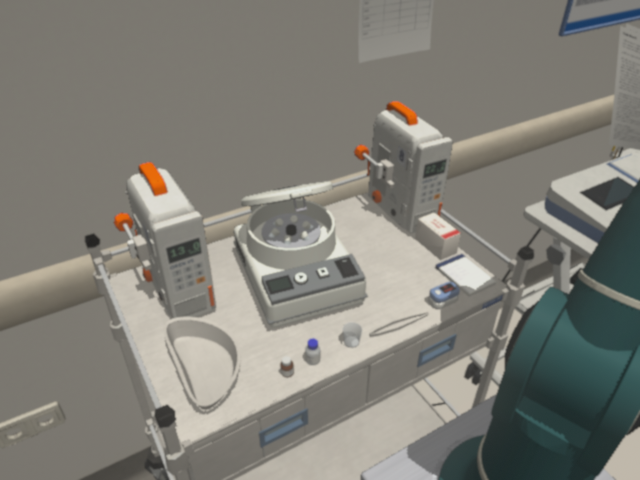

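```bash
cat >> h.py <<'E'
from scipy.spatial.transform import Rotation as Ro
from scipy.optimize import least_squares
import json,os
if os.path.exists("pose.json"):
    X0,Y0,YAW,LID=json.load(open("pose.json"))
    C=Ro.from_euler("z",YAW)
    def P(x,y,z): return C.apply([x,y,z])+[X0,Y0,0]
    def rot(a):  # tool down, leaning back to robot by a
        z=C.apply([np.sin(a),0,-np.cos(a)]); y=C.apply([0,-1,0])
        return Ro.from_matrix(np.c_[np.cross(y,z),y,z]).as_rotvec()
    def lidpt(th,off=0): # lid_push at angle th, off mm along outward normal
        a=th+np.arctan2(16.5,163); r=np.hypot(163,16.5)
        return P(124-r*np.cos(a)+off*np.sin(th),0,127+r*np.sin(a)+off*np.cos(th))
def F(): return np.array(robot.observe()["contact_force"])
def press(p,step,maxd,flim,f0,feed=15):
    """step down from p until extra upward force flim; returns last position"""
    d=0
    while d<maxd:
        d+=step; robot.servo_line(p-[0,0,d],feed=feed); f=F()-f0
        print("d%.1f fz%.1f z%.1f"%(d,f[2],robot.observe()["tcp_pos"][2]))
        if f[2]>flim: break
    return p-[0,0,d]
E
python3 - <<'E'
import numpy as np,json
from scipy.optimize import least_squares
M={"pm":(-98,0),"pm2":(-98,0),"h":(124,0),"s":(-99,26),"s2":(-99,26),"t":(-99,-18),"t2":(-99,-18),"r":(-85,-66),"r2":(-85,-66),"o":(0,0),"o2":(0,0)}
W=[(473,49.2),(476.5,47.5),(693.9,17.4),(476.6,76.3),(477.6,73.4),(472.1,29.5),(470.7,32),(474.5,-15.2),(475.1,-18.5),(567.8,35.2),(570.8,33.5)]
M=np.array(list(M.values()));W=np.array(W)
def f(q): c,s=np.cos(q[2]),np.sin(q[2]); return (M@np.array([[c,s],[-s,c]])+q[:2]-W).ravel()
q=least_squares(f,[570,35,-.14],loss="soft_l1",f_scale=3);print(q.x,f(q.x).reshape(-1,2).round(1).tolist())
c,s=np.cos(q.x[2]),np.sin(q.x[2])
d=(np.array([565.5,36.5])-q.x[:2])@[c,s]
th=np.arctan2(224.5-127,124-d)-np.arctan2(16.5,163);print("lid",th)
json.dump([*q.x,th],open("pose.json","w"))
E
python3 - <<'E'
from h import *
for n,p in dict(start=P(-99,26,95),stop=P(-99,-18,95),rockmid=P(-98.7,-66,94),corL=P(-130,93,83),corR=P(-130,-93,83),hinge=P(124,0,127)).items(): print(n,p.round(1),px("scene",p).round(1),px("top",p).round(1))
for p in (P(-83,-66,99),P(-99,26,95),P(-83,-66,160)): print(kin.ik(p,rot(.15)))
for p in (lidpt(LID),lidpt(0)): print(p,kin.ik(p,rot(0)))
E
```

```text
[ 5.70643423e+02  3.45654557e+01 -1.48600053e-01] [[0.7, -0.1], [-2.8, 1.6], [-0.6, -1.2], [-0.0, -1.4], [-1.0, 1.5], [-2.0, 1.9], [-0.6, -0.6], [2.3, -2.9], [1.7, 0.4], [2.8, -0.6], [-0.2, 1.1]]
lid 0.5449394235531536
start [476.6  74.9  95. ] [301.6 277. ] [284.2 268. ]
stop [470.1  31.4  95. ] [323.7 271.2] [305.6 271.7]
rockmid [463.3 -16.1  94. ] [347.  265.4] [328.9 275.5]
corL [455.8 145.8  83. ] [272.4 302.1] [249.8 277.3]
corR [428.3 -38.2  83. ] [366.7 276.6] [339.2 292.7]
hinge [693.3  16.2 127. ] [276.  197.4] [315.3 159.9]
[ 0.42084418  0.28460566 -0.53352519  2.17893545  0.32236018  0.59225129
 -2.06093307]
[ 0.2955172   0.32466629 -0.64396856  2.16439726  0.45246866  0.62553064
 -2.38667037]
[ 0.49730075  0.18378379 -0.59816517  2.12229792  0.20725731  0.73060238
 -1.95003312]
[563.88095695  35.57782117 225.60382354] [ 0.32919298  0.34945939 -0.56384493  1.74473581  0.20608856  1.10668662
 -2.0195811 ]
[532.0732294   40.33955236 143.5       ] [ 0.3047631   0.38760198 -0.54289181  1.90078296  0.24804467  0.91957669
 -2.07638779]
```

```bash
sed -i 's/y=C.apply(\[0,-1,0\])/y=C.apply([0,1,0])/' h.py
python3 - <<'E'
from h import *
print(kin.ik(P(-83,-66,99),rot(.15)),kin.ik(P(-99,26,95),rot(.15)))
t=lambda s:print(s,round(robot.observe()["t"],2),np.round(robot.observe()["tcp_pos"],1),F().round(1))
robot.servo_line([203,-617,400],feed=250)
grip(0.0); t("up")
robot.movep(P(-130,-66,330),rot(.15)); t("over")
robot.servo_line(P(-82,-66,150),feed=200); t("above rocker")
robot.servo_line(P(-82,-66,106),feed=100); t("near")
print(robot.observe()["joints"])
snap("scene","s1.png")
a=cv2.imread("pics/s1.png")[130:380,180:480]
cv2.imwrite("pics/c1.png",cv2.resize(a,(720,600),interpolation=3))
E
```

```text
[ 0.75595791  0.39660108 -0.93682295  2.16201902  0.59380915  0.6721614
  0.84502188] [ 0.7094947   0.56914268 -1.19776446  2.14545362  0.87305681  0.83199481
  0.4009901 ]
up 3.55 [ 203. -617.  400.] [-0.8 -0.2 -0.4]
over 5.87 [432.6 -12.1 330.2] [-0.7 -0.  -0.2]
above rocker 6.95 [480.3 -18.5 150.7] [-1.1 -0.   0.3]
near 7.54 [480.2 -18.4 106.5] [-0.5 -0.9  1.1]
[ 0.56650213  0.30618024 -0.70049439  2.1631637   0.40060881  0.63015934
  1.01396678]
```

View pics/c1.png

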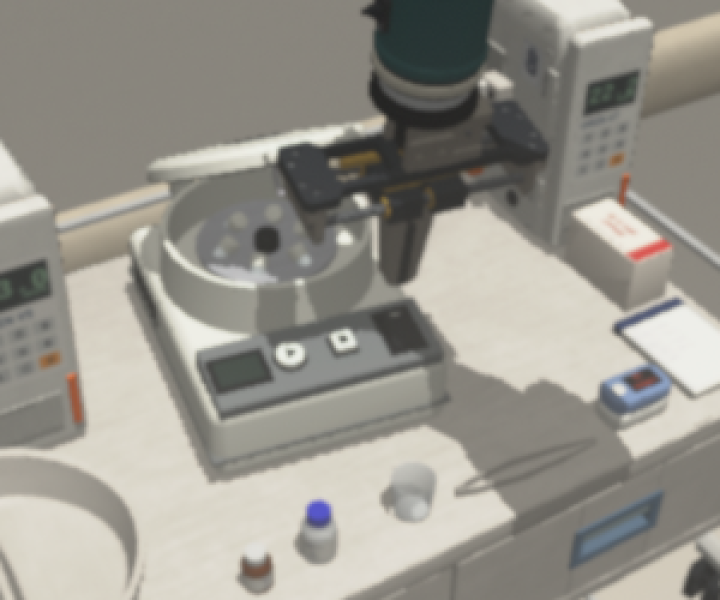

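```bash
python3 - <<'E'
from h import *
o=robot.observe();p=o["tcp_pos"];print(p,o["grip_width"],o["t"],px("scene",p),px("scene",np.array(p)+[0,0,20]),px("top",p),px("top",np.array(p)+[0,0,20]))
for c in("scene","top"):snap(c,c+"2.png")
a=cv2.imread("pics/scene2.png")[210:300,290:390];b=cv2.imread("pics/top2.png")[220:310,270:370]
cv2.imwrite("pics/c2.png",np.hstack([cv2.resize(i,(400,360),interpolation=3) for i in(a,b)]))
E
```

```text
[480.42410306 -18.50886178 106.75827845] -0.0003293453966688999 7.5917 [343.48012724 254.84370589] [343.88838895 246.62441699] [330.32704871 267.1831941 ] [330.49147667 267.30187134]
```

View pics/c2.png

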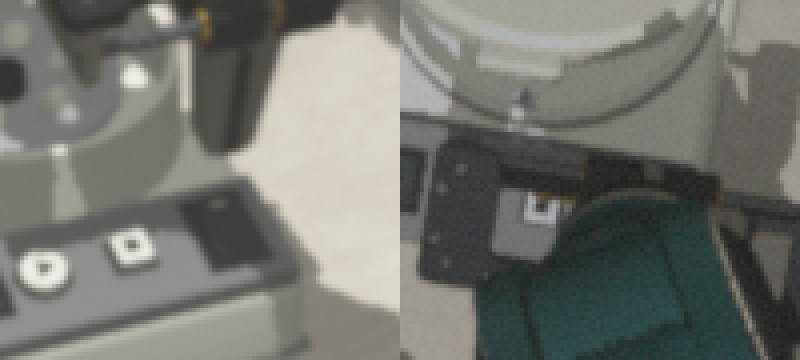

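```bash
python3 - <<'E'
from h import *
f0=F()
e=press(P(-82,-66,106),2,8,2.0,f0,feed=20)
print(robot.observe()["t"],(F()-f0).round(1))
snap("scene","s3.png")
a=cv2.imread("pics/s3.png")[210:300,290:390]
cv2.imwrite("pics/c3.png",cv2.resize(a,(600,540),interpolation=3))
E
```

```text
d2.0 fz0.3 z104.1
d4.0 fz-1.2 z101.9
d6.0 fz-0.0 z99.8
d8.0 fz0.0 z97.9
8.6917 [1.  0.7 0. ]
```

View pics/c3.png

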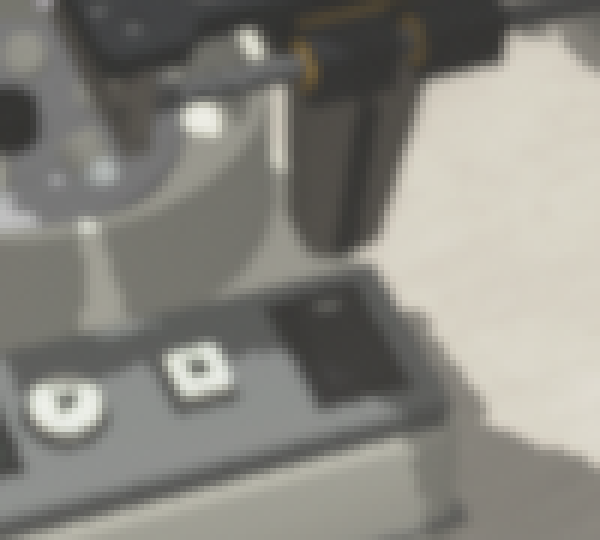

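```bash
python3 - <<'E'
from h import *
f0=F()
e=press(P(-82,-66,98),1.5,12,2.5,f0,feed=20)
print(robot.observe()["t"],(F()-f0).round(1),np.round(robot.observe()["tcp_pos"],1))
snap("scene","s4.png")
a=cv2.imread("pics/s4.png")[210:300,290:390]
cv2.imwrite("pics/c4.png",cv2.resize(a,(600,540),interpolation=3))
E
```

```text
d1.5 fz-0.8 z96.4
d3.0 fz-0.7 z94.9
d4.5 fz-0.4 z93.4
d6.0 fz-0.3 z91.9
d7.5 fz-0.9 z90.4
d9.0 fz-0.7 z88.9
d10.5 fz0.5 z87.4
d12.0 fz-0.4 z85.9
10.7417 [ 0.4  0.6 -0.4] [479.7 -18.5  85.9]
```

View pics/c4.png

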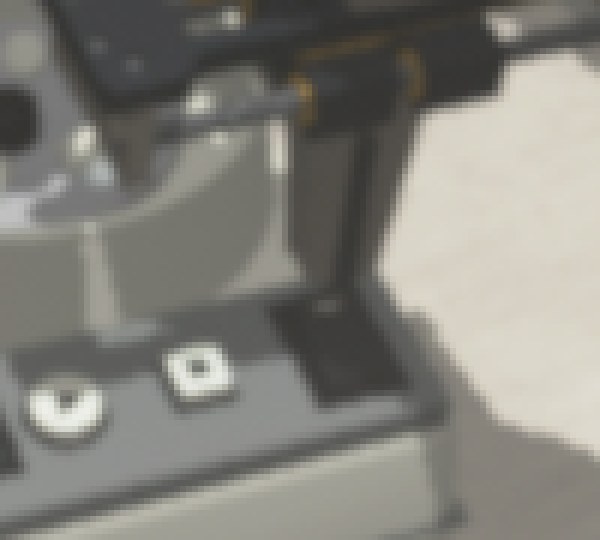

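```bash
python3 - <<'E'
from h import *
robot.servo_line(P(-84,-66,120),feed=100)
p=P(-110,-66,180)
for a in (.8,.6,.45):
    try: robot.servo_line(p,feed=100,rotation=rot(a)); print("tilt",a);break
    except robot.IKError as ex: print(ex)
o=robot.observe();p=np.array(o["tcp_pos"]);print(o["t"],p,o["grip_width"])
print(px("scene",p),px("top",p))
for c in("scene","top"):
    i=viewer.camera_info(c);print(c,"cam at",(-np.array(i["R"]).T@np.array(i["t"])).round())
    snap(c,c+"5.png")
out=[]
for c in("scene","top"):
    u,v=px(c,p).round().astype(int); a=cv2.imread(f"pics/{c}5.png")[v-50:v+50,u-50:u+50]; print(c,u-50,v-50)
    out.append(cv2.resize(a,(400,400),interpolation=3)); cv2.drawMarker(out[-1],(200,200),(0,0,255),0,10,1)
cv2.imwrite("pics/c5.png",np.hstack(out))
E
```

```text
the arm cannot follow that straight line within its joint ranges
the arm cannot follow that straight line within its joint ranges
tilt 0.45
12.0833 [452.46911871 -14.44516381 179.99379958] 0.005647183940359702
[351.5984579 232.4250993] [328.48997173 282.46567316]
scene cam at [-170.  428.  752.]
top cam at [ 493.    0. 1241.]
scene 302 182
top 278 232
```

View pics/c5.png

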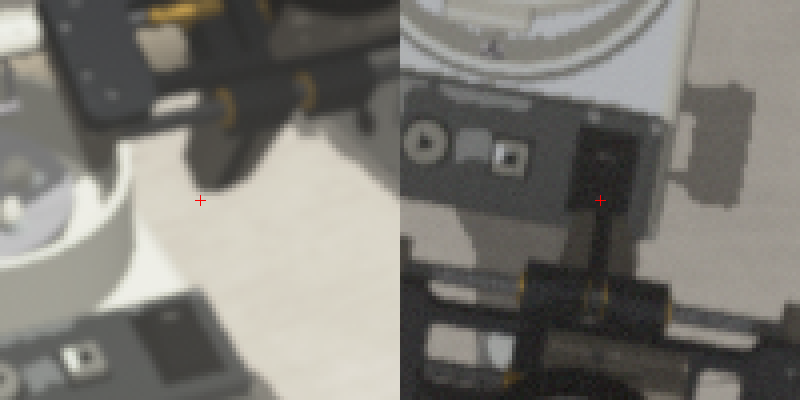

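```bash
python3 - <<'E'
from h import *
robot.servo_line(P(-82,-66,110),feed=120,rotation=rot(.15))
robot.servo_line(P(-81,-66,88),feed=60)
robot.hold(.1); f0=F()
e=press(P(-81,-66,88),1,16,7,f0,feed=20)
print(robot.observe()["t"],(F()-f0).round(1),np.round(robot.observe()["tcp_pos"],1))
snap("scene","s6.png")
E
```

```text
d1.0 fz0.7 z87.1
d2.0 fz0.4 z86.0
d3.0 fz0.2 z84.9
d4.0 fz0.6 z83.9
d5.0 fz1.1 z82.9
d6.0 fz0.3 z81.9
d7.0 fz0.4 z80.9
d8.0 fz0.1 z79.9
d9.0 fz0.3 z78.9
d10.0 fz0.8 z77.9
d11.0 fz0.9 z76.9
d12.0 fz0.2 z75.9
d13.0 fz0.8 z75.0
d14.0 fz0.0 z74.0
d15.0 fz2.0 z73.1
d16.0 fz3.0 z72.2
17.575 [1.3 0.5 3. ] [481.3 -18.7  72.2]
```

```bash
python3 - <<'E'
from h import *
snap("top","t6.png")
p=robot.observe()["tcp_pos"];print(px("scene",p))
out=[cv2.resize(cv2.imread("pics/s6.png")[210:300,290:390],(400,360),interpolation=3),cv2.resize(cv2.imread("pics/t6.png")[220:310,270:370],(400,360),interpolation=3)]
cv2.imwrite("pics/c6.png",np.hstack(out))
E
```

```text
[342.66532951 268.33234634]
```

View pics/c6.png

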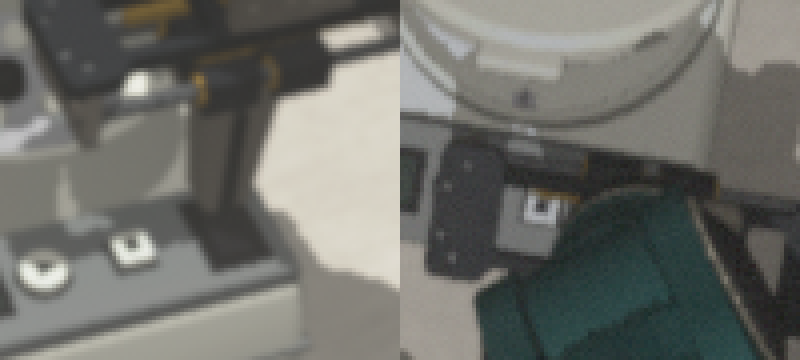

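```bash
python3 - <<'E'
from h import *
f0=F()-[0,0,3]
e=press(P(-80,-66,72),1,9,11,f0,feed=25)
print(robot.observe()["t"],(F()-f0).round(1),np.round(robot.observe()["tcp_pos"],1))
E
```

```text
d1.0 fz2.7 z70.9
d2.0 fz4.8 z70.2
d3.0 fz6.1 z69.4
d4.0 fz12.7 z69.0
18.675 [-0.4  0.2 12.7] [482.9 -18.9  69. ]
```

```bash
python3 - <<'E'
from h import *
np.set_printoptions(precision=1,suppress=True)
robot.servo_line(P(-84,-66,95),feed=120)
robot.servo_line(P(-120,-40,270),feed=250)
for c in("scene","top"):
    snap(c,f"r_{c}.png")
    for n in("rocker_raised_end","lid_push"):
        print(c,n,[(w(c,d["at"]),round(d["confidence"],2)) for d in viewer.pinpoint(n,c)[:2]])
p=lidpt(LID)+[0,0,10]
robot.servo_line(p,feed=200,rotation=rot(0))
o=robot.observe();print(o["t"],o["tcp_pos"],F())
# scan dark rocker crop brightness, before vs after
E
```

```text
scene rocker_raised_end [(array([479.7, -13.2,  95.4]), 0.61)]
scene lid_push [(array([570.5,  37.2, 223.1]), 0.71), (array([357.8, -73.3,   2.3]), 0.34)]
top rocker_raised_end [(array([476.8, -18.2,  96.5]), 0.58), (array([ 366.3, -187.4,   -3.4]), 0.55)]
top lid_push [(array([568.4,  34.8, 225.3]), 0.83)]
21.0 [563.   35.9 235.4] [-0.8  1.3  0.5]
```

```bash
python3 - <<'E'
from h import *
D=np.array([0,0,-24.5]);f0=F()
for th in (LID+.06,.5,.42,.34,.26,.18,.12,.07,.03,0.0):
    robot.servo_line(lidpt(th)+D,feed=60); f=F()-f0
    print("th%.2f"%th,f.round(1),np.round(robot.observe()["tcp_pos"],1))
    if f[2]>20: break
else:
    e=press(lidpt(0.0)+D,1,7,16,f0,feed=25)
print(robot.observe()["t"])
E
```

```text
th0.60 [ 0.8 -1.1 -1.4] [569.9  34.8 208.7]
th0.50 [ 0.7 -2.2 -0.1] [559.1  36.2 194.9]
th0.42 [ 1.2 -2.  -1.3] [552.2  37.2 183.6]
th0.34 [ 1.3 -1.1 -0.5] [546.2  38.1 172. ]
th0.26 [ 0.9 -0.6 -1.1] [541.1  38.9 159.8]
th0.18 [ 0.5 -1.8 -0.4] [537.1  39.5 147.4]
th0.12 [ 0.4 -1.6  0.1] [534.8  39.9 137.9]
th0.07 [ 1.1 -1.9 -0.3] [533.3  40.1 129.9]
th0.03 [ 1.7 -2.4 -0.6] [532.4  40.3 123.6]
th0.00 [ 0.4 -1.1 -0.7] [531.9  40.3 118.7]
d1.0 fz-0.5 z118.0
d2.0 fz0.9 z117.1
d3.0 fz0.8 z116.0
d4.0 fz0.2 z114.9
d5.0 fz4.1 z114.2
d6.0 fz10.5 z113.9
d7.0 fz17.2 z113.6
26.3667
```

```bash
python3 - <<'E'
from h import *
snap("scene","s7.png");snap("top","t7.png")
for c in("scene","top"):
    print(c,[(w(c,d["at"]).round(1),round(d["confidence"],2)) for d in viewer.pinpoint("lid_push",c)[:2]])
out=[cv2.resize(cv2.imread("pics/s7.png")[130:330,210:410],(400,400),interpolation=3),cv2.resize(cv2.imread("pics/t7.png")[130:330,210:410],(400,400),interpolation=3)]
cv2.imwrite("pics/c7.png",np.hstack(out))
E
```

```text
scene [(array([534.1,  41.7, 136.7]), 0.9), (array([475.8,  48. ,  88.5]), 0.6)]
top []
```

View pics/c7.png

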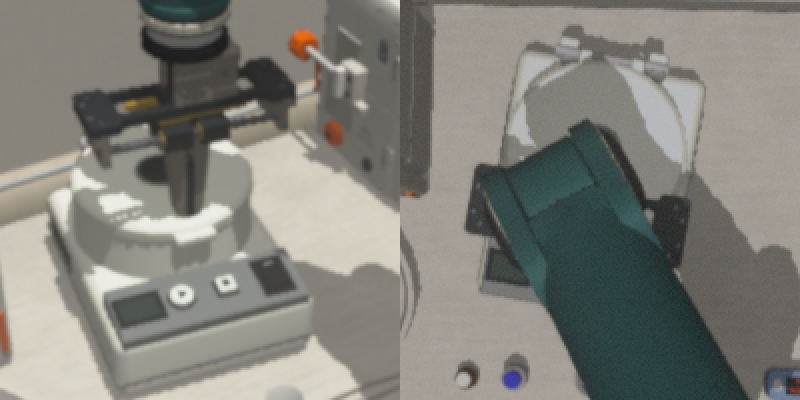

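```bash
python3 - <<'E'
from h import *
robot.servo_line(lidpt(0)+[0,0,12],feed=120)
robot.servo_line(P(-97,27,150),feed=200,rotation=rot(.15))
snap("scene","s8.png");
for n in("lid_push","rocker_raised_end"):print(n,[(w("scene",d["at"]).round(1),round(d["confidence"],2)) for d in viewer.pinpoint(n,"scene")[:2]])
robot.servo_line(P(-97,27,76),feed=120)
robot.hold(.1)
p=robot.observe();print(p["t"],F().round(1),px("scene",p["tcp_pos"]))
snap("scene","s9.png")
out=[cv2.resize(cv2.imread(f"pics/{n}.png")[150:300,230:380],(400,400),interpolation=3) for n in("s8","s9")]
cv2.imwrite("pics/c8.png",np.hstack(out))
E
```

```text
lid_push [(array([535.8,  44.3, 139.8]), 0.59)]
rocker_raised_end []
28.575 [-0.4 -0.1 -0.4] [300.57282829 283.56543208]
```

View pics/c8.png

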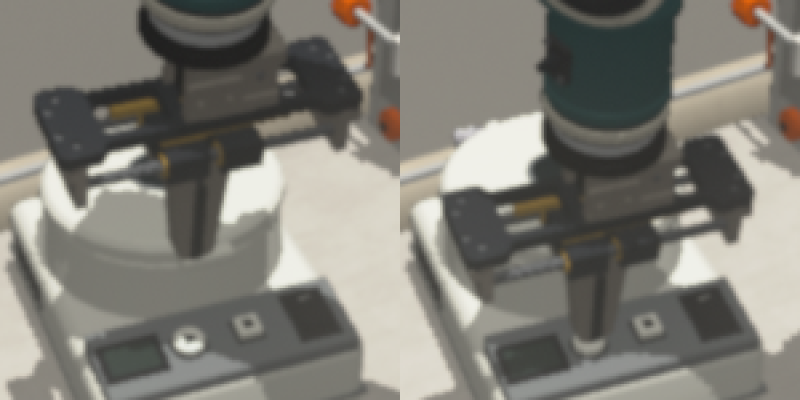

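```bash
python3 - <<'E'
from h import *
f0=F()
robot.servo_line(P(-97,27,72),feed=60)
e=press(P(-97,27,72),1,12,11,f0,feed=30)
robot.hold(.6);print(robot.observe()["t"],(F()-f0).round(1))
robot.servo_line(P(-98,27,80),feed=80)
robot.servo_line(P(-125,27,170),feed=200)
robot.hold(.1)
snap("scene","s10.png")
for c in("scene","top"):
    snap(c,f"end_{c}.png")
    for n in("lid_push","rocker_raised_end","start_key_top"):print(c,n,[(w(c,d["at"]).round(1),round(d["confidence"],2)) for d in viewer.pinpoint(n,c)[:2]])
print(robot.observe()["t"])
E
```

```text
d1.0 fz-1.5 z71.0
d2.0 fz-0.4 z69.9
d3.0 fz0.1 z68.9
d4.0 fz-1.0 z67.9
d5.0 fz2.0 z67.1
d6.0 fz2.6 z66.1
d7.0 fz3.0 z65.2
d8.0 fz3.3 z64.2
d9.0 fz10.9 z63.7
d10.0 fz21.5 z63.6
31.975 [-4.9 -2.9 22.6]
scene lid_push [(array([536.2,  44.5, 141.5]), 0.89)]
scene rocker_raised_end [(array([474.3,  45.4,  87.9]), 0.72), (array([480.3, -12.9,  94.4]), 0.59)]
scene start_key_top [(array([475. ,  74.4,  96.2]), 0.45)]
top lid_push [(array([531.3,  38.5, 141.5]), 0.8), (array([571.4,  33. ,   2.7]), 0.66)]
top rocker_raised_end [(array([478.2, -19.3,  96.4]), 0.74)]
top start_key_top [(array([475. ,  72.3,  99. ]), 0.66)]
33.5167
```

Key travel of about 4 mm to a firm stop, held for 0.6 s and then released; the lid has stayed shut and the rocker is over.

```bash
python3 -c "
from h import *
print(robot.job_done())"
```

```text
the job is handed in; nothing more can be done
None
```

I pressed the rocker over to its stop, pushed the lid shut (it stayed shut by itself), then pressed the start key fully in for about 0.6 s and released it; the job was handed in at about 33.5 s, and no verdict came back.

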